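Aim the inspection camera, then free the test hood and hold it up for the picture

ROBOT

A 7-joint arm with a two-finger parallel gripper is mounted at the origin on a cart in front of the work surface, level with it; the furniture and walls round the work are solid. World frame = base frame: x ahead of the robot, y to its left, z up, the work surface at z = 0. Lengths are in m, angles in rad, forces in N, time in s.
With the tool pointing down it reaches from about 0.4 to 0.875 m from the base axis. Payload 19.3 kg.
Tool frame: the origin (TCP) lies at the very end of the fingers, on their centre line; the grasp point (between the pads) lies 19 mm behind it; z points along the fingers, y is the line along which they close (so a half turn about z gives the same grasp; the last joint's range is limited). The gripper opens to 85 mm and grips with 20 to 120 N. Pads are 22 mm wide; open, the fingers measure 114 mm over their backs; the gripper's body (76 mm by 85 mm) begins 54 mm behind the grasp point. The pads swing forward as they close: fully open they stand 13 mm farther back than shut.
Start: joints at [-1.415, 0.521, -0.036, 1.599, 0.021, 1.021, -0.113], TCP at [0.14, 0.609, 0.192] pointing down, gripper open.
Joint ranges: [-2.91, 2.91], [-0.3, 2.13], [-1.5, 1.42], [0.17, 2.43], [-1.26, 4.41], [0.16, 1.93], [-2.52, 2.52]. Speed limits (rad/s): [1.89, 1.89, 2.39, 2.39, 3.01, 3.01, 3.01].

INTERFACE

Orientations are given as [roll, pitch, yaw] about the fixed x, y, z axes, in that order (R = Rz(yaw) Ry(pitch) Rx(roll)).
In Python, from workcell import monitor, optics, job_done gives the robot as it stands.
- The arm moves only by the shell command python3 -m handwheel 'ROWS' [FORCE]. ROWS is JSON, a list of rows, each an object of numbers: "dx", "dy", "dz": the shift along the tool's x, y, z in cm; "wx", "wy", "wz": the turn, a rotation vector about the tool's x, y, z in rad; "claw": the opening in per cent of the stroke, from 0 (shut) to 100 (fully open). A call has 1 to 8 rows; each row shifts and turns the commanded pose from where the row before left it, along the tool's axes as they then stand; what a row does not reach is not made up. A row lasts 1/8 s, in which the tool goes at most 62.5 mm and 10.7 degrees, less where a joint would pass 70% of its speed; a pose out of reach is approached as far as the arm can. A call with a gripper value outside its range is refused whole. The fingers move at their own pace and stop on an object; FORCE is the grip in N (left out, the last holds). Time passes only in rows, so rows that do not move let the fingers close. It gives the time, the measured TCP pose, the force, the opening and the grip force at its end, in the units of the state.
- monitor.observe(): the state, without advancing time (a new reading comes with each control period).
- optics.grab_frame(name): name is "scene" or "top" or "wrist"; returns a dict with "frame" (400x640x3 uint8, blue, green, red), "fovy" (degrees; the focal length in pixels is half the picture's height over the tangent of half this angle, whatever the lens; pixels are square), "cx", "cy" (the principal point, pixels), "k1" (the pictures are not rectified: a ray, as slopes to the right and down, at radius r is drawn at 1 + k1 r^2 times it, then the intrinsics apply), "R" (3x3) and "t" (3): a world point X has camera coordinates R X + t. Camera axes: x right, y down, z forward; pixel columns grow to the right and rows downward; lengths in m; the calibration is good to about 2 mm. A picture is of the moment at which its call begins. There is no depth.
- job_done(): hands the job in; it is judged then, once.
Trained networks look in the newest picture that a camera, given by its name, has taken for a name from the list of things; names that differ only in an ending like _2 or _b are one class to them, and where a whole thing is asked for, a point or a joint stands for the part that bears it (a point fixed in the world has none). Each returns a list of dicts, best first, with "p" (0 to 1); they miss things now and then, are a little off and sometimes report something else, mostly with a low value. They report only what shows in the picture. A call takes as long as a camera call. They do not tell look-alikes from the thing itself.
- optics.masks_of(name, camera): "region" (400x640 bool, what is visible of it) and "rect" ([left, top, width, height] in pixels, round what is visible of it).
The state is a dict: "clock": time; "qpos": joint angles; "qd": joint speeds; "joint_efforts": joint torques, N m; "position": TCP position; "tool_rot": TCP orientation; "force": force on the tool from outside, world axes, zero at the start; "moment": the same for the moment, N m; "grip_width": finger opening in m; "finger_force": force on a finger pad.
Only numpy, scipy, OpenCV 4.12 (cv2) and the standard library are available. Lean on these libraries where they do the work, as an engineer would, in place of code of your own. Each camera call takes 0.05 s, during which the arm holds its last target. There are 200 camera calls.

TASK

Turn and tilt the inspection camera so that its lens points squarely at the middle of the closed leak-test hood; do this first, because the hand then has to stay on the hood. Then take the hood by its knob and lift it straight up, upright, until the whole shower head on the seat beneath shows below its rim, and finish while holding it there quite still for the picture, with the camera still aimed, the head still on its seat and the other things on the bench left where they lie. The hood may or may not be caught on its bayonet lugs and nothing outside shows it: try it with a light tug, never force it, and if it is caught give it about a sixth of a turn and try again (turning a free hood may catch it).

Things in the scene. Friction and masses are not known exactly. Their poses are not given: they have to be found in the camera images.
- camera_swivel (a joint): swivel of the inspection camera's yoke on its upright post (thin, on a fixed dark round foot of 90 mm), rad; grows anticlockwise seen from above; stiff (about 0.16 N m), from -3 to 3, stays where it is left. The post's yaw varies, so read the lens's direction from the frame of camera_pivot
- camera_tilt (a joint): tilt of the camera in its yoke, rad; 0 = lens level, positive = lens looks down, from -0.5 to 1.0; stiff (about 0.12 N m), stays where it is left
- camera_pivot (a point): where the camera's swivel and tilt axes cross, 200 mm above the bench over the post; frame turns with the camera: x out along the lens axis, y the tilt axis, z its top. Grey box 38 wide (y) x 38 mm high, from 76 mm behind the pivot to 22 in front, then a round black 35 mm lens to 59 mm. Yoke cheeks at the pivot, 10 mm fore and aft of it, 66 mm wide over the screws
- camera_tail (a point): point on the camera's axis 55 mm behind the pivot, in the middle of the grey box's bare rear part: a place to pinch the 38 mm wide box from above and lead it round the pivot; same axes as camera_pivot
- station: leak-test station fixed to the bench: aluminium foot plate 200 x 200 x 12 mm with a pressure gauge (to 65 mm high) on its far left corner and an air inlet on the far right. Origin under the plate's centre, z up. In its middle, under the hood, a steel seat ring of 130 mm, top 34 mm above the bench, with three outward bayonet lugs
- hood_middle (a point): the middle of the closed hood, on the station's upright centre line, 72 mm above the bench: the point to aim the camera at; fixed to the station
- hood: loose aluminium bell, 164 mm over the rim, 128 high, 0.42 kg; origin at the rim's centre (12 mm above the bench when closed). Three hidden lugs behind the rim hook under the seat ring's: caught over 48 of every 120 degrees, else free; no stop or mark, turns easily either way, 60 degrees frees any caught hood. This frame's yaw does not tell. Caught: 3.5 mm play upward, then a hard stop
- knob (a point): middle of the hood's round black knurled knob, 161 mm above the rim on its axis: 39 mm across (41 over the knurls), 30 mm high, with 18 mm free below it down to the hood's top; carried by the hood
- tested_head: loose chrome rain shower head, disc of 125 mm, neck up, 92 mm high, 0.36 kg, centred on the seat ring under the hood, 4 mm inside the hood's lugs; its top is 126 mm above the bench, so it is wholly clear when the hood's rim is above that (a lift of 114 mm; 130 is comfortable). Origin at the centre of its underside
- nut: bystander: loose chrome union nut, hexagon 29 x 32 x 12 mm, origin at its underside
- nipple: bystander: loose brass double nipple lying down, 40 x 26 x 23 mm, origin at its underside
- driver: bystander: loose screwdriver lying left of the camera, 28 x 182 x 31 mm, origin at its underside
Not all that is in view belongs to the job. Several things have the shape of the hood; the one meant has the colours described above.

How it is judged:
By the outcome, as a careful person would: the job done as asked, in the order asked, and still so for the second after the job is handed in, while the arm keeps its last pose, push and grip.
It also fails if it takes over 54 s, if anything falls off the work surface, if the arm or the gripper's body presses on something with over 40 N, if the wrist force passes 120 N, or if a joint passes its speed limit or range.

## Working session

There is one attempt and no reset: what is moved stays moved. The work goes in short steps, Python scripts to look and compute and a shell command to move; the robot and the scene stay as the last step left them, time stands still between calls to the robot, and variables do not carry over. Pictures are saved under pics/ and viewed, at most 10 in all, crops included, and the job is handed in when it is done.

```bash
mkdir -p pics
cat > h.py <<'E'
import numpy as np, cv2
from workcell import monitor, optics
from scipy.spatial.transform import Rotation as Ro
def grab(n):
    return optics.grab_frame(n)
def K(f):
    h=f["frame"].shape[0]; fl=h/2/np.tan(np.radians(f["fovy"])/2)
    return np.array([[fl,0,f["cx"]],[0,fl,f["cy"]],[0,0,1]]), np.array([f["k1"],0,0,0,0.])
def proj(f,X):
    k,d=K(f); r,_=cv2.Rodrigues(np.array(f["R"]))
    return cv2.projectPoints(np.atleast_2d(np.array(X,float)),r,np.array(f["t"],float),k,d)[0].reshape(-1,2)
def ray(f,uv):
    k,d=K(f); p=cv2.undistortPoints(np.array([[uv]],float),k,d).ravel()
    R=np.array(f["R"]); c=-R.T@np.array(f["t"]); v=R.T@np.array([p[0],p[1],1]); return c,v/np.linalg.norm(v)
def onz(f,uv,z):
    c,v=ray(f,uv); return c+v*(z-c[2])/v[2]
def tri(rs):
    A=sum(np.eye(3)-np.outer(v,v) for c,v in rs); b=sum((np.eye(3)-np.outer(v,v))@c for c,v in rs); return np.linalg.solve(A,b)
E
python3 - <<'E'
from h import *
np.set_printoptions(precision=3,suppress=True)
for n in ["scene","top"]:
    f=grab(n); cv2.imwrite(f"pics/{n}0.png",f["frame"])
    R=np.array(f["R"]); print(n,f["fovy"],f["cx"],f["cy"],f["k1"],-R.T@np.array(f["t"]))
    for t in ["camera_pivot","station","hood","knob","nut","nipple","driver","tested_head"]:
        for m in optics.masks_of(t,n)[:4]:
            ys,xs=np.nonzero(m["region"]); print(t,round(m["p"],2),m["rect"],xs.mean().round(1) if len(xs) else 0,ys.mean().round(1) if len(xs) else 0)
s=monitor.observe(); print(s)
E
```

```text
scene 53.2615941116505 323.1949671276624 196.15360635722973 0.009404762273449286 [ 0.076 -0.784  0.771]
camera_pivot 0.79 [253.4, 151.1, 42.5, 32.3] 273.5 166.4
station 0.74 [282.6, 251.9, 92.6, 54.5] 328.5 282.0
hood 0.91 [394.4, 213.8, 71.6, 74.5] 430.1 251.7
hood 0.66 [297.6, 210.5, 64.3, 79.1] 329.0 250.9
knob 0.76 [397.3, 209.5, 68.8, 79.1] 430.2 251.0
knob 0.57 [299.0, 211.5, 60.2, 80.4] 328.9 251.1
nut 0.57 [262.5, 240.4, 8.3, 8.3] 265.5 244.1
driver 0.65 [224.4, 191.4, 47.0, 16.6] 240.5 198.0
top 53.16985422324811 316.4398663000529 200.0512721364027 -0.02379973188337121 [0.497 0.086 1.07 ]
camera_pivot 0.73 [251.5, 199.6, 29.2, 65.7] 266.4 234.0
station 0.9 [347.5, 190.5, 74.2, 77.6] 374.5 229.9
hood 0.91 [354.2, 192.4, 71.2, 65.9] 390.1 226.6
hood 0.68 [397.7, 94.4, 71.5, 73.2] 434.3 130.5
knob 0.92 [356.8, 189.8, 72.7, 70.4] 390.1 226.8
knob 0.85 [397.4, 96.1, 73.6, 72.8] 434.3 130.8
nut 0.26 [355.6, 193.0, 73.0, 66.6] 390.2 226.9
nut 0.22 [253.1, 200.2, 28.1, 66.2] 266.4 234.1
nipple 0.41 [313.5, 184.7, 7.3, 15.5] 314.9 192.8
driver 0.85 [210.9, 221.5, 11.4, 66.6] 214.9 260.7
tested_head 0.5 [345.2, 188.4, 76.4, 80.2] 373.0 230.5
{'clock': 0.9, 'qpos': array([-1.415,  0.521, -0.036,  1.6  ,  0.021,  1.021, -0.113]), 'qd': array([ 0.   , -0.001, -0.   ,  0.001, -0.   ,  0.001,  0.   ]), 'joint_efforts': array([  0.003, -92.68 ,   1.98 , -37.024,   0.018,   0.002,  -0.   ]), 'position': array([0.14 , 0.609, 0.192]), 'tool_rot': array([-3.142, -0.   ,  2.916]), 'force': array([ 0.608,  0.546, -0.016]), 'moment': array([ 0.013,  0.035, -0.01 ]), 'finger_force': 0.0, 'grip_width': 0.08578590830473136}
```

View pics/scene0.png

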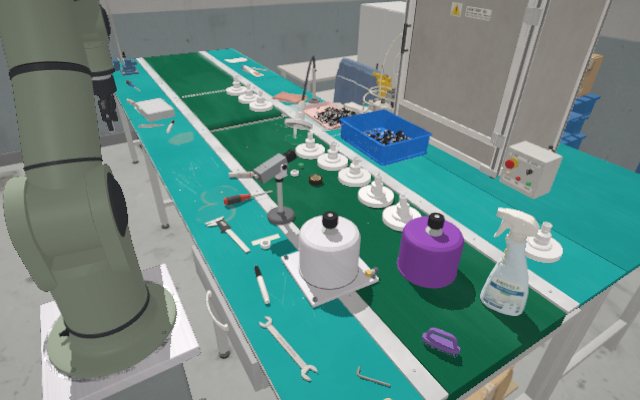

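View pics/top0.png

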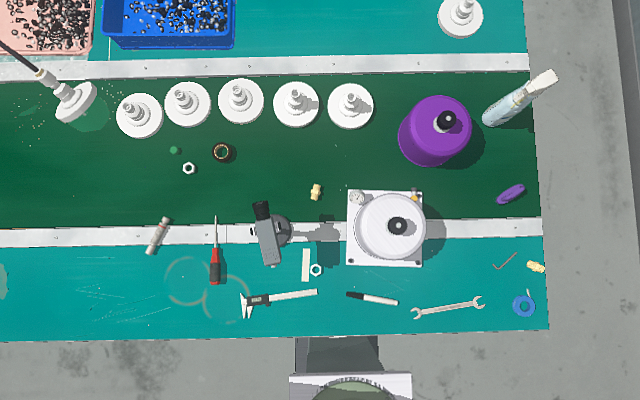

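Candidates for the hood are the white/aluminium bell with a black knob on the foot plate (scene 330,250; top 390,226) and the purple bell (scene 430,250; top 434,130). I choose the aluminium one on the plate. The inspection camera is at scene (275,170), top (267,234), with the lens end at about top (262,208).

Run:
```python
from h import *
np.set_printoptions(precision=4,suppress=True)
F={}; tiles=[]
for n,box in [("scene",(215,130,180,180)),("top",(225,160,220,120))]:
    f=grab(n); im=f["frame"].copy(); F[n]=f
    ms={}
    for t in ["camera_pivot","station","hood"]:
        m=optics.masks_of(t,n)
        if m:
            i=0
            if t=="hood": i=min(range(len(m)),key=lambda j:abs(m[j]["rect"][0]+m[j]["rect"][2]/2-(330 if n=="scene" else 390)))
            ms[t]=m[i]["region"]
    np.savez(f"pics/{n}.npz",frame=f["frame"],R=f["R"],t=f["t"],fovy=f["fovy"],cx=f["cx"],cy=f["cy"],k1=f["k1"],**{"m_"+k:v for k,v in ms.items()})
    x,y,w,h=box; s=600/w if n=="top" else 500/w
    s=3 if n=="scene" else 3.4
    c=cv2.resize(im[y:y+h,x:x+w],None,fx=s,fy=s,interpolation=cv2.INTER_CUBIC)
    m=cv2.resize(ms["camera_pivot"][y:y+h,x:x+w].astype(np.uint8),(c.shape[1],c.shape[0]),interpolation=cv2.INTER_NEAREST)
    cv2.drawContours(c,cv2.findContours(m,0,2)[0],-1,(0,0,255),1)
    cv2.imwrite(f"pics/c_{n}.png",c)
# knob dark blob
kn={}
for n,(x,y,w,h) in {"scene":(318,205,26,24),"top":(383,212,30,28)}.items():
    g=F[n]["frame"][y:y+h,x:x+w].max(2)<75
    _,l,st,ce=cv2.connectedComponentsWithStats(g.astype(np.uint8)); i=1+st[1:,4].argmax(); print(n,ce[i]+[x,y],st[i]); kn[n]=ce[i]+[x,y]
print("knob",tri([ray(F[n],kn[n]) for n in kn]))
for n in kn: print(n,onz(F[n],kn[n],.173))
# plate corners guess in top
for uv in [(347,191),(422,190),(424,266),(347,267)]: print(uv,onz(F["top"],uv,.012))
```

```text
scene [329.7286 219.7588] [  5   6  15  18 199]
top [396.5648 224.2685] [  5   5  18  18 108]
knob [ 0.5296 -0.0998  0.1706]
scene [ 0.5276 -0.1024  0.173 ]
top [ 0.5297 -0.0994  0.173 ]
(347, 191) [ 0.627  -0.0038  0.012 ]
(422, 190) [ 0.6255 -0.2048  0.012 ]
(424, 266) [ 0.4244 -0.2005  0.012 ]
(347, 267) [0.4265 0.002  0.012 ]
```

View pics/c_scene.png

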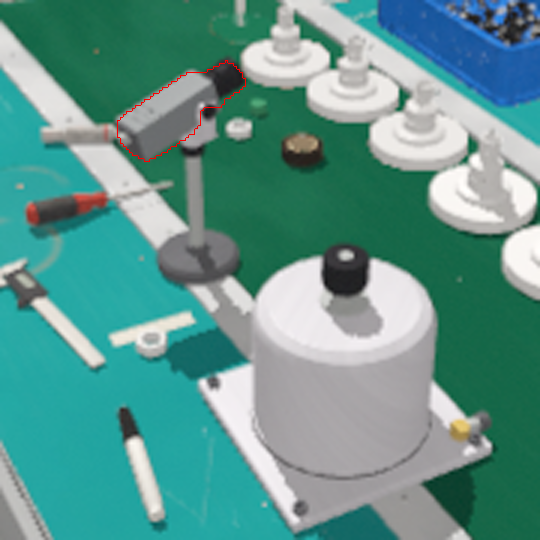

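View pics/c_top.png

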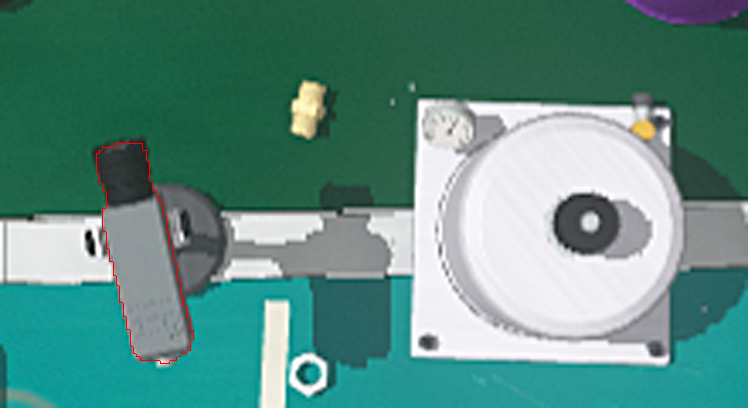

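The crops confirm the aluminium hood: black knob at scene (330,219), top (397,224). They also show the camera, with its lens pointing away from the robot (+x). Now I fit the camera pose.

```bash
cat > fit.py <<'E'
from h import *
from scipy.optimize import minimize
def solid(p):
    x,y,yaw,tilt=p
    R=Ro.from_euler("ZY",[yaw,tilt]).as_matrix()   # +tilt about y -> lens down
    b=np.array([[i,j,k] for i in(-.076,.022) for j in(-.019,.019) for k in(-.019,.019)])
    a=np.linspace(0,2*np.pi,24); l=np.array([[i,.0175*np.cos(t),.0175*np.sin(t)] for i in(.022,.059) for t in a])
    o=np.array([x,y,.2]); return o+b@R.T,o+l@R.T
def sil(f,p,s=4):
    m=np.zeros((400*s,640*s),np.uint8)
    for q in solid(p):
        u=proj(f,q); cv2.fillConvexPoly(m,cv2.convexHull(np.round((u+.5)*s-.5).astype(np.int32)),1)
    return cv2.resize(m.astype(np.float32),(640,400),interpolation=cv2.INTER_AREA)
def fit(views,p0,pri=None):
    def cost(p):
        c=0
        for f,m in views: c+=np.abs(sil(f,p)-m).sum()/m.sum()
        if pri is not None: c+=((p[:2]-pri)**2).sum()/.01**2
        return c
    best=None
    for d in (0,.4,-.4):
        r=minimize(cost,np.array(p0)+[0,0,0,d],method="Nelder-Mead",options=dict(initial_simplex=np.array(p0)+[0,0,0,d]+np.vstack([np.zeros(4),np.diag([.01,.01,.15,.15])]),xatol=1e-4,fatol=1e-4))
        if best is None or r.fun<best.fun: best=r
    return best
T=np.array([.5275,-.1015,.072])
def report(p):
    piv=np.array([p[0],p[1],.2]); d=T-piv
    y=np.arctan2(d[1],d[0]); t=np.arctan2(-d[2],np.hypot(d[0],d[1]))
    R=Ro.from_euler("ZY",[p[2],p[3]]).as_matrix(); tail=piv-.055*R[:,0]
    R2=Ro.from_euler("ZY",[y,t]).as_matrix()
    print("piv",piv,"yaw/tilt",p[2:4],"want",y,t,"tail",tail,"tail want",piv-.055*R2[:,0],"err deg",np.degrees(np.arccos(R[:,0]@R2[:,0])))
E
python3 - <<'E'
from fit import *
np.set_printoptions(precision=4,suppress=True)
V=[]
for n in("scene","top"):
    z=np.load(f"pics/{n}.npz"); f={k:z[k] for k in z.files}
    for k in("fovy","cx","cy","k1"): f[k]=float(f[k])
    m=cv2.morphologyEx(z["m_camera_pivot"].astype(np.uint8),cv2.MORPH_CLOSE,np.ones((5,5))).astype(np.float32); V.append((f,m))
# foot in top
print("foot guess",onz(V[1][0],(275.5,231),.01),onz(V[0][0],(281,215),.012),"lens",onz(V[1][0],(262,205),.22),"rear",onz(V[1][0],(273,263),.18))
r=fit(V,[.5,.2,0.1,0]); print(r.fun,r.x); report(r.x)
for v in V: print(fit([v],r.x).x)
k=[("nipple",(316,192)),("nut",(316,270)),("nut2",(189,168)),("gauge",(357,197)),("driver",(216,250))]
for n,u in k: print(n,onz(V[1][0],u,.01))
ov=[]
for (f,m),(x,y,w,h) in zip(V,[(240,140,70,60),(230,180,70,100)]):
    c=cv2.resize(f["frame"][y:y+h,x:x+w],None,fx=5,fy=5)
    s=cv2.resize((sil(f,r.x)>.5)[y:y+h,x:x+w].astype(np.uint8),None,fx=5,fy=5)
    cv2.drawContours(c,cv2.findContours(s,0,2)[0],-1,(0,255,0),1); ov.append(cv2.copyMakeBorder(c,0,500-c.shape[0],0,0,0))
cv2.imwrite("pics/fit.png",np.hstack(ov))
E
```

```text
foot guess [0.5247 0.1882 0.01  ] [0.5257 0.1833 0.012 ] lens [0.5752 0.1961 0.22  ] rear [0.45   0.1781 0.18  ]
0.271914541721344 [ 0.5251  0.1913  0.1731 -0.2922]
piv [0.5251 0.1913 0.2   ] yaw/tilt [ 0.1731 -0.2922] want -1.5625430996277692 0.41215261090419475 tail [0.4732 0.1822 0.1842] tail want [0.5247 0.2417 0.222 ] err deg 105.03038627283468
[ 0.5245  0.1856  0.269  -0.1772]
[ 0.5227  0.1919  0.1687 -0.4824]
nipple [0.6263 0.0789 0.01  ]
nut [0.4204 0.0833 0.01  ]
nut2 [0.6985 0.4191 0.01  ]
gauge [ 0.6105 -0.0303  0.01  ]
driver [0.478  0.3455 0.01  ]
```

View pics/fit.png

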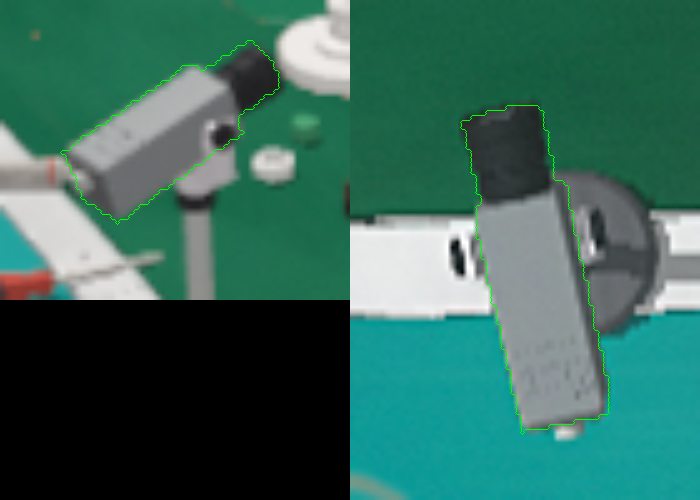

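Fit is good to a degree or two: pivot (0.525,0.190), yaw 0.175, tilt about -0.27 (lens up). I need yaw -1.56 and tilt +0.41. Next I plan the pinch.

```bash
cat > plan.py <<'E'
from h import *
np.set_printoptions(precision=3,suppress=True)
PIV=np.array([.525,.190,.2])
def camR(yaw,tilt): return Ro.from_euler("ZY",[yaw,tilt]).as_matrix()
def tool(yaw,tilt,s=1):  # tool z = -cam z, tool y = s*cam y
    C=camR(yaw,tilt); return np.column_stack([np.cross(s*C[:,1],-C[:,2]),s*C[:,1],-C[:,2]])
def cur():
    s=monitor.observe(); return s,np.array(s["position"]),Ro.from_euler("xyz",s["tool_rot"]).as_matrix()
def delta(p,R,p2,R2):
    rv=Ro.from_matrix(R.T@R2).as_rotvec()
    print("rot(tool)",rv,"n>=",np.ceil(np.linalg.norm(rv)/.18)," shift cm old axes",R.T@(p2-p)*100," new axes",R2.T@(p2-p)*100)
E
python3 - <<'E'
from plan import *
s,p,R=cur(); C=camR(.175,-.27); tail=PIV-.055*C[:,0]
for sg in(1,-1):
    R2=tool(.175,-.27,sg); g=tail+.023*R2[:,2]
    pre=g-.10*R2[:,2]; print(sg,g,pre); delta(p,R,pre,R2)
E
```

```text
1 [0.479 0.182 0.163] [0.453 0.177 0.26 ]
rot(tool) [-0.054 -0.266 -0.398] n>= 3.0  shift cm old axes [-40.14  -35.097  -6.705]  new axes [-24.21  -47.977  -0.257]
-1 [0.479 0.182 0.163] [0.453 0.177 0.26 ]
rot(tool) [-0.369  0.075  2.718] n>= 16.0  shift cm old axes [-40.14  -35.097  -6.705]  new axes [24.21  47.977 -0.257]
```

```bash
python3 -m handwheel '[{"dz":-5},{"dz":-4},{"dx":-4,"dy":-3.5},{"dx":-4,"dy":-3.5},{"dx":-4,"dy":-3.5},{"dx":-4,"dy":-3.5},{"dx":-4,"dy":-3.5},{"dx":-4,"dy":-3.5}]' 40; python3 -m handwheel '[{"dx":-4,"dy":-3.5},{"dx":-4,"dy":-3.5},{"dx":-4,"dy":-3.5},{"dx":-4,"dy":-3.5},{"wx":-0.018,"wy":-0.089,"wz":-0.133},{"wx":-0.018,"wy":-0.089,"wz":-0.133},{"wx":-0.018,"wy":-0.088,"wz":-0.132},{}]'
cat > pre.py <<'E'
from plan import *
s,p,R=cur(); R2=tool(.175,-.27,1); C=camR(.175,-.27); g=PIV-.055*C[:,0]+.023*R2[:,2]
print(s["clock"],p,s["qpos"]); delta(p,R,g,R2)
E
python3 pre.py
```

```text
1.3 [0.14  0.609 0.192] [-1.415  0.521 -0.036  1.599  0.021  1.021 -0.113]
rot(tool) [-0.054 -0.266 -0.398] n>= 3.0  shift cm old axes [-42.596 -34.056   2.933]  new axes [-24.21  -47.977   9.743]schema error: expected keys dx, dy, dz, wx, wy, wz, claw
schema error: expected keys dx, dy, dz, wx, wy, wz, claw
```

```bash
python3 -m handwheel '[{"dx":0,"dy":0,"dz":-5,"wx":0,"wy":0,"wz":0,"claw":100},{"dx":0,"dy":0,"dz":-4,"wx":0,"wy":0,"wz":0,"claw":100},{"dx":-4,"dy":-3.5,"dz":0,"wx":0,"wy":0,"wz":0,"claw":100},{"dx":-4,"dy":-3.5,"dz":0,"wx":0,"wy":0,"wz":0,"claw":100},{"dx":-4,"dy":-3.5,"dz":0,"wx":0,"wy":0,"wz":0,"claw":100},{"dx":-4,"dy":-3.5,"dz":0,"wx":0,"wy":0,"wz":0,"claw":100},{"dx":-4,"dy":-3.5,"dz":0,"wx":0,"wy":0,"wz":0,"claw":100},{"dx":-4,"dy":-3.5,"dz":0,"wx":0,"wy":0,"wz":0,"claw":100}]' 40; python3 -m handwheel '[{"dx":-4,"dy":-3.5,"dz":0,"wx":0,"wy":0,"wz":0,"claw":100},{"dx":-4,"dy":-3.5,"dz":0,"wx":0,"wy":0,"wz":0,"claw":100},{"dx":-4,"dy":-3.5,"dz":0,"wx":0,"wy":0,"wz":0,"claw":100},{"dx":-4,"dy":-3.5,"dz":0,"wx":0,"wy":0,"wz":0,"claw":100},{"dx":0,"dy":0,"dz":0,"wx":-0.018,"wy":-0.089,"wz":-0.133,"claw":100},{"dx":0,"dy":0,"dz":0,"wx":-0.018,"wy":-0.089,"wz":-0.133,"claw":100},{"dx":0,"dy":0,"dz":0,"wx":-0.018,"wy":-0.088,"wz":-0.132,"claw":100},{"dx":0,"dy":0,"dz":0,"wx":0,"wy":0,"wz":0,"claw":100}]'; python3 pre.py
```

```text
clock: 2.3
position: [0.3277, 0.3492, 0.2827]
tool_rot: [3.141, 0.0, 2.916]
force: [0.4, -0.3, -0.0]
grip_width: 0.0855
finger_force: 0.0
clock: 3.3
position: [0.4505, 0.1781, 0.2828]
tool_rot: [3.141, 0.27, -2.966]
force: [-0.2, 0.2, 1.3]
grip_width: 0.0856
finger_force: 0.0
3.3 [0.451 0.178 0.283] [-0.75   0.036  0.177  2.069  0.136  0.792  1.089]
rot(tool) [0.001 0.    0.   ] n>= 1.0  shift cm old axes [ 0.444 -0.137 12.288]  new axes [ 0.441 -0.13  12.289]
```

```bash
python3 -m handwheel '[{"dx":0.44,"dy":-0.13,"dz":3,"wx":0,"wy":0,"wz":0,"claw":100},{"dx":0,"dy":0,"dz":3,"wx":0,"wy":0,"wz":0,"claw":100},{"dx":0,"dy":0,"dz":2.3,"wx":0,"wy":0,"wz":0,"claw":100},{"dx":0,"dy":0,"dz":2,"wx":0,"wy":0,"wz":0,"claw":100},{"dx":0,"dy":0,"dz":2,"wx":0,"wy":0,"wz":0,"claw":100},{"dx":0,"dy":0,"dz":0,"wx":0,"wy":0,"wz":0,"claw":100}]' 40;  python3 pre.py; python3 -m handwheel '[{"dx":0,"dy":0,"dz":0,"wx":0,"wy":0,"wz":0,"claw":30},{"dx":0,"dy":0,"dz":0,"wx":0,"wy":0,"wz":0,"claw":30},{"dx":0,"dy":0,"dz":0,"wx":0,"wy":0,"wz":0,"claw":30},{"dx":0,"dy":0,"dz":0,"wx":0,"wy":0,"wz":0,"claw":30},{"dx":0,"dy":0,"dz":0,"wx":0,"wy":0,"wz":0,"claw":30},{"dx":0,"dy":0,"dz":0,"wx":0,"wy":0,"wz":0,"claw":30}]' 40
python3 - <<'E'
from plan import *
s,p,R=cur(); R0=R
yaw,tilt=.175,-.27
g=p-PIV
print("in cam frame", camR(yaw,tilt).T@g)
# tilt steps about cam y through pivot
for n,ax,ang,Rc in[(4,camR(yaw,0)[:,1],.68,None)]:
    d=Ro.from_rotvec(ax*ang/n).as_matrix(); print("tilt row: shift",R.T@((d-np.eye(3))@g)*100,"rot",R.T@(ax*ang/n))
    D=Ro.from_rotvec(ax*ang).as_matrix(); g=D@g; R=D@R
n=10; ax=np.array([0,0,1.]); ang=-1.562-.175
d=Ro.from_rotvec(ax*ang/n).as_matrix(); print("swivel row: shift",R.T@((d-np.eye(3))@g)*100,"rot",R.T@(ax*ang/n))
E
```

```text
clock: 4.05
position: [0.4797, 0.1817, 0.1617]
tool_rot: [-3.141, 0.267, -2.969]
force: [-0.1, -0.8, 0.7]
grip_width: 0.0855
finger_force: 0.0
4.05 [0.48  0.182 0.162] [-0.703  0.265  0.184  2.168  0.102  0.465  1.127]
rot(tool) [-0.002 -0.003 -0.002] n>= 1.0  shift cm old axes [ 0.043  0.025 -0.168]  new axes [ 0.042  0.026 -0.168]
clock: 4.8
position: [0.4798, 0.1822, 0.1629]
tool_rot: [3.142, 0.27, -2.967]
force: [-1.3, -0.3, 2.6]
grip_width: 0.0361
finger_force: 39.7
in cam frame [-0.054  0.    -0.024]
tilt row: shift [ 0.321 -0.    -0.95 ] rot [ 0.    0.17 -0.  ]
swivel row: shift [-0.083  1.02  -0.037] rot [-0.069  0.     0.159]
```

```bash
python3 -m handwheel '[{"dx":0.32,"dy":0,"dz":-0.95,"wx":0,"wy":0.17,"wz":0,"claw":30},{"dx":0.32,"dy":0,"dz":-0.95,"wx":0,"wy":0.17,"wz":0,"claw":30},{"dx":0.32,"dy":0,"dz":-0.95,"wx":0,"wy":0.17,"wz":0,"claw":30},{"dx":0.32,"dy":0,"dz":-0.95,"wx":0,"wy":0.17,"wz":0,"claw":30},{"dx":0,"dy":0,"dz":0,"wx":0,"wy":0,"wz":0,"claw":30}]' 40; python3 -m handwheel '[{"dx":-0.083,"dy":1.02,"dz":-0.037,"wx":-0.069,"wy":0,"wz":0.159,"claw":30},{"dx":-0.083,"dy":1.02,"dz":-0.037,"wx":-0.069,"wy":0,"wz":0.159,"claw":30},{"dx":-0.083,"dy":1.02,"dz":-0.037,"wx":-0.069,"wy":0,"wz":0.159,"claw":30},{"dx":-0.083,"dy":1.02,"dz":-0.037,"wx":-0.069,"wy":0,"wz":0.159,"claw":30},{"dx":0,"dy":0,"dz":0,"wx":0,"wy":0,"wz":0,"claw":30}]'
cat > chk.py <<'E'
from plan import *
from fit import *
import sys
s,p,R=cur(); C=np.column_stack([-R[:,0],R[:,1],-R[:,2]]); a=-R[:,0]
if np.dot(C[:,0],[1,0,0])<-.9: pass
x=R[:,0]*-1
x=np.cross(R[:,1],-R[:,2]); yaw=np.arctan2(x[1],x[0]); tilt=-np.arcsin(x[2])
print(s["clock"],"tool as cam yaw,tilt",yaw,tilt,"tcp in cam",np.column_stack([x,R[:,1],-R[:,2]]).T@(p-PIV),s["qpos"])
if len(sys.argv)>1:
    V=[]
    for n in("scene","top"):
        f=grab(n); m=optics.masks_of("camera_pivot",n); cv2.imwrite(f"pics/{sys.argv[1]}_{n}.png",f["frame"])
        if m: V.append((f,cv2.morphologyEx(m[0]["region"].astype(np.uint8),cv2.MORPH_CLOSE,np.ones((5,5))).astype(np.float32))); print(n,m[0]["p"],m[0]["rect"])
    r=fit(V,[.525,.19,yaw,tilt],pri=np.array([.525,.190])); print(r.fun,r.x); report(r.x)
    for v in V: print(fit([v],r.x,pri=np.array([.525,.190])).x)
E
python3 chk.py
```

```text
clock: 5.42
position: [0.4653, 0.18, 0.1992]
tool_rot: [3.141, -0.421, -2.967]
force: [-14.7, 1.0, 15.7]
grip_width: 0.0355
finger_force: 43.6
clock: 6.05
position: [0.4735, 0.221, 0.2004]
tool_rot: [3.14, -0.412, 2.621]
force: [-1.0, 8.6, 2.6]
grip_width: 0.0356
finger_force: 42.5
6.05 tool as cam yaw,tilt -0.5207016982259925 0.41152805672538806 tcp in cam [-0.055  0.001 -0.024] [-0.473  0.544  0.202  1.65  -0.416  1.281  0.951]
```

```bash
python3 -m handwheel '[{"dx":-0.083,"dy":1.02,"dz":-0.037,"wx":-0.069,"wy":0,"wz":0.159,"claw":30},{"dx":-0.083,"dy":1.02,"dz":-0.037,"wx":-0.069,"wy":0,"wz":0.159,"claw":30},{"dx":-0.083,"dy":1.02,"dz":-0.037,"wx":-0.069,"wy":0,"wz":0.159,"claw":30},{"dx":-0.083,"dy":1.02,"dz":-0.037,"wx":-0.069,"wy":0,"wz":0.159,"claw":30},{"dx":-0.083,"dy":1.02,"dz":-0.037,"wx":-0.069,"wy":0,"wz":0.159,"claw":30},{"dx":-0.083,"dy":1.02,"dz":-0.037,"wx":-0.069,"wy":0,"wz":0.159,"claw":30},{"dx":0,"dy":0,"dz":0,"wx":0,"wy":0,"wz":0,"claw":30}]'
python3 chk.py a
```

```text
clock: 6.92
position: [0.5258, 0.2508, 0.2013]
tool_rot: [3.139, -0.411, 1.582]
force: [6.9, 8.2, 4.9]
grip_width: 0.0363
finger_force: 42.4
6.925 tool as cam yaw,tilt -1.5599212466300891 0.41149669842095343 tcp in cam [-0.056  0.001 -0.023] [-0.584  0.432  0.374  1.871 -0.733  0.901  0.239]
scene 0.71 [266.7, 140.3, 26.6, 43.0]
top 0.51 [227.2, 220.0, 13.1, 15.3]
5.561153859402325 [ 0.525  0.193 -1.582  0.382]
piv [0.525 0.193 0.2  ] yaw/tilt [-1.582  0.382] want -1.5636797159227775 0.41041998193315704 tail [0.526 0.244 0.221] tail want [0.525 0.243 0.222] err deg 1.87403597098043
[ 0.525  0.19  -1.687  0.174]
[ 0.525  0.194 -1.585  0.883]
```

Run:
```python
import cv2,numpy as np
a=cv2.imread("pics/a_scene.png")[110:240,210:390]; b=cv2.imread("pics/a_top.png")[150:290,220:420]
a=cv2.resize(a,(400,289)); b=cv2.resize(b,(400,280))
cv2.imwrite("pics/a_c.png",np.vstack([a,b]))
```

```text
(no output)
```

View pics/a_c.png

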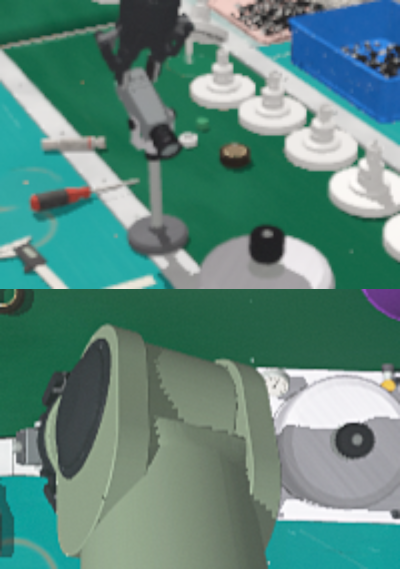

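The camera is gripped by its tail and its lens faces the hood. Now I release, back off and check.

```bash
python3 -m handwheel '[{"dx":0,"dy":0,"dz":0,"wx":0,"wy":0,"wz":0,"claw":100},{"dx":0,"dy":0,"dz":0,"wx":0,"wy":0,"wz":0,"claw":100},{"dx":0,"dy":0,"dz":0,"wx":0,"wy":0,"wz":0,"claw":100},{"dx":0,"dy":0,"dz":-1.5,"wx":0,"wy":0,"wz":0,"claw":100},{"dx":0,"dy":0,"dz":-3,"wx":0,"wy":0,"wz":0,"claw":100},{"dx":0,"dy":0,"dz":-5,"wx":0,"wy":0,"wz":0,"claw":100},{"dx":0,"dy":0,"dz":-5,"wx":0,"wy":0,"wz":0,"claw":100}]'
python3 -m handwheel '[{"dx":0,"dy":0,"dz":-3,"wx":0,"wy":-0.137,"wz":0,"claw":100},{"dx":0,"dy":0,"dz":0,"wx":0,"wy":-0.137,"wz":0,"claw":100},{"dx":0,"dy":0,"dz":0,"wx":0,"wy":-0.137,"wz":0,"claw":100},{"dx":0,"dy":0,"dz":0,"wx":0,"wy":0,"wz":0,"claw":100}]'
python3 - <<'E'
from plan import *
s,p,R=cur(); print(s["qpos"])
# over knob, keep yaw upright
z=np.array([0,0,-1.]); y=R[:,1]-R[:,1]@z*z; y/=np.linalg.norm(y); R2=np.column_stack([np.cross(y,z),y,z])
delta(p,R,np.array([.5275,-.1015,.30]),R2)
E
```

```text
clock: 8.0
position: [0.5252, 0.19, 0.3352]
tool_rot: [-3.141, -0.409, 1.582]
force: [0.4, -0.1, -1.6]
grip_width: 0.0849
finger_force: 0.0
clock: 8.5
position: [0.5251, 0.1817, 0.3609]
tool_rot: [-3.141, 0.004, 1.587]
force: [0.2, -0.1, 0.4]
grip_width: 0.0855
finger_force: 0.0
[-0.823  0.302  0.512  1.558 -0.148  1.323 -0.277]
rot(tool) [-0.001  0.004  0.   ] n>= 1.0  shift cm old axes [-28.297  -0.207   6.194]  new axes [-28.319  -0.211   6.093]
```

```bash
python3 -m handwheel '[{"dx":-5,"dy":0,"dz":0,"wx":0,"wy":0,"wz":0,"claw":100},{"dx":-5,"dy":0,"dz":0,"wx":0,"wy":0,"wz":0,"claw":100},{"dx":-5,"dy":0,"dz":0,"wx":0,"wy":0,"wz":0,"claw":100},{"dx":-5,"dy":0,"dz":0,"wx":0,"wy":0,"wz":0,"claw":100},{"dx":-5,"dy":0,"dz":0,"wx":0,"wy":0,"wz":0,"claw":100},{"dx":-3.3,"dy":-0.2,"dz":0,"wx":0,"wy":0,"wz":0,"claw":100},{"dx":0,"dy":0,"dz":0,"wx":0,"wy":0,"wz":0,"claw":100}]'
python3 chk.py b
python3 - <<'E'
from plan import *
from fit import *
print(cur()[0]["qpos"])
ts=[]
for n,(x,y,w,h) in {"scene":(245,140,70,60),"top":(225,200,90,60)}.items():
    f=grab(n); g=cv2.resize(f["frame"][y:y+h,x:x+w],(560,int(h*560/w)),interpolation=cv2.INTER_CUBIC)
    s=560/w
    u=proj(f,[PIV,PIV+.059*camR(-1.56,.41)[:,0],PIV-.076*camR(-1.56,.41)[:,0]])
    m=cv2.resize((sil(f,[.525,.19,-1.562,.411])>.5)[y:y+h,x:x+w].astype(np.uint8),(g.shape[1],g.shape[0]))
    cv2.drawContours(g,cv2.findContours(m,0,2)[0],-1,(0,255,0),1); ts.append(cv2.resize(g,None,fx=.68,fy=.68))
cv2.imwrite("pics/b_c.png",np.vstack(ts))
E
```

```text
clock: 9.38
position: [0.5259, -0.1073, 0.3618]
tool_rot: [3.141, 0.002, 1.577]
force: [-0.3, 0.1, 0.6]
grip_width: 0.0855
finger_force: 0.0
9.375 tool as cam yaw,tilt -1.5648597066019265 -0.001552838516763799 tcp in cam [ 0.298 -0.001  0.161] [-0.4    0.277  0.641  1.609 -0.168  1.312  0.272]
scene 0.56 [265.1, 141.3, 25.7, 40.1]
top 0.88 [226.0, 218.6, 69.8, 20.0]
0.3059104444375956 [ 0.525  0.19  -1.578  0.314]
piv [0.525 0.19  0.2  ] yaw/tilt [-1.578  0.314] want -1.5639141186144876 0.4135717626001107 tail [0.526 0.242 0.217] tail want [0.525 0.241 0.222] err deg 5.769996070949035
[ 0.526  0.19  -1.632  0.317]
[ 0.525  0.191 -1.558  0.53 ]
[-0.405  0.278  0.638  1.609 -0.168  1.312  0.27 ]
```

View pics/b_c.png

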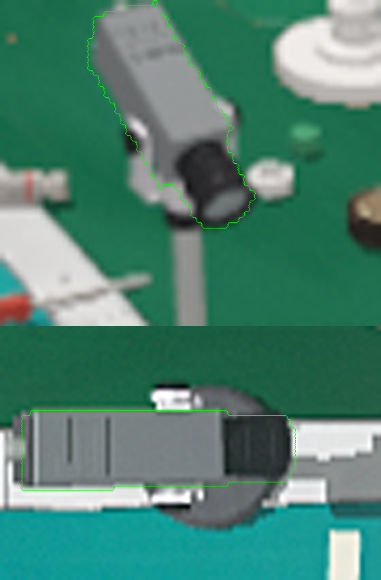

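```bash
cat > joint.py <<'E'
from plan import *
from fit import *
from scipy.optimize import minimize
import sys
def load(n):
    z=np.load(f"pics/{n}.npz"); f={k:z[k] for k in z.files}
    for k in("fovy","cx","cy","k1"): f[k]=float(f[k])
    return f
def prep(f,m):
    m=cv2.morphologyEx(m.astype(np.uint8),cv2.MORPH_CLOSE,np.ones((5,5))).astype(np.float32)
    im=cv2.GaussianBlur(cv2.resize(f["frame"],None,fx=4,fy=4,interpolation=cv2.INTER_CUBIC).astype(np.float32),(0,0),3)
    g=np.sqrt(sum(cv2.Sobel(im[:,:,c],cv2.CV_32F,1,0)**2+cv2.Sobel(im[:,:,c],cv2.CV_32F,0,1)**2 for c in range(3)))
    g=np.minimum(g,np.percentile(g,97)); return m,g/g.max()
def edge(f,g,p,off):
    tot=[]
    for q in solid(p):
        h=cv2.convexHull((proj(f,q)+off).astype(np.float32)).reshape(-1,2); h2=np.roll(h,-1,0)
        for a,b in zip(h,h2):
            n=max(2,int(np.linalg.norm(b-a)*2)); tot.append(a+(b-a)*np.linspace(0,1,n,endpoint=False)[:,None])
    t=np.vstack(tot).astype(np.float32)
    return cv2.remap(g,(t[:,:1]+.5)*4-.5,(t[:,1:]+.5)*4-.5,cv2.INTER_LINEAR).mean()
A={n:load(n) for n in("scene","top")}; B={}
for n in A:
    B[n]=grab(n); B[n]["m_camera_pivot"]=optics.masks_of("camera_pivot",n)[0]["region"]
PA={n:prep(A[n],A[n]["m_camera_pivot"]) for n in A}; PB={n:prep(B[n],B[n]["m_camera_pivot"]) for n in B}
def cost(v,we,wm):
    x,y,ya,ta,yb,tb,*o=v; o=np.array(o)*100; c=((o/1.5)**2).sum()*.01+((np.array([x-.525,y-.19])/.003)**2).sum()*.01
    for i,n in enumerate(("scene","top")):
        of=o[2*i:2*i+2]
        for f,(m,g),p in((A[n],PA[n],(x,y,ya,ta)),(B[n],PB[n],(x,y,yb,tb))):
            if we: c-=we*edge(f,g,p,of)
            if wm:
                s=cv2.warpAffine(sil(f,p),np.array([[1,0,of[0]],[0,1,of[1]]]),(640,400)); c+=wm*np.abs(s-m).sum()/m.sum()
    return c
E
python3 - <<'E'
from joint import *
for we,wm in((1,0),(0,1),(1,1)):
    for t0 in(-.2,-.3):
        v0=np.array([.525,.19,.175,t0,-1.56,t0+.68,0,0,0,0.])
        r=minimize(lambda v:cost(v,we,wm),v0,method="Nelder-Mead",options=dict(initial_simplex=v0+np.vstack([np.zeros(10),np.diag([.003,.003,.06,.08,.06,.08,.01,.01,.01,.01])]),maxfev=1500,xatol=1e-4,fatol=1e-5))
        print(we,wm,r.fun.round(4),r.x)
E
```

```text
1 0 -2.5442 [ 0.526  0.191  0.198 -0.225 -1.57   0.416  0.004  0.001 -0.004  0.001]
1 0 -2.5422 [ 0.526  0.191  0.196 -0.234 -1.57   0.406  0.005 -0.001 -0.007 -0.002]
0 1 0.4043 [ 0.525  0.191  0.197 -0.217 -1.569  0.435  0.01   0.005 -0.005 -0.   ]
0 1 0.4005 [ 0.525  0.191  0.195 -0.247 -1.574  0.418  0.01   0.001 -0.009  0.   ]
1 1 -2.1033 [ 0.525  0.192  0.2   -0.216 -1.57   0.424  0.01   0.001 -0.002 -0.001]
1 1 -2.0987 [ 0.525  0.191  0.195 -0.236 -1.576  0.405  0.006  0.001 -0.007 -0.   ]
```

Camera aim checks out (yaw about -1.57, tilt about 0.41 against -1.562/0.413). Next I go for the knob.

```bash
cat > kn.py <<'E'
from plan import *
s,p,R=cur(); R2=Ro.from_euler("xyz",[np.pi,0,1.577]).as_matrix()
print(p,s["tool_rot"],s["force"],s["moment"]);delta(p,R,np.array([.528,-.1005,.150]),R2)
E
python3 kn.py
python3 - <<'E'
from h import *
f=grab("wrist"); print(proj(f,[[.528,-.1005,.188],[.528,-.1005,.158]])); cv2.imwrite("pics/w.png",f["frame"])
p=proj(f,[[.528+.0195*np.cos(a),-.1005+.0195*np.sin(a),.188] for a in np.linspace(0,6.28,40)])
im=f["frame"].copy(); cv2.polylines(im,[np.round(p).astype(np.int32)],True,(0,255,0),1); cv2.imwrite("pics/w.png",im)
E
```

```text
[ 0.527 -0.103  0.361] [-3.141  0.002  1.584] [-1.03  -0.181  0.181] [-0.026 -0.009  0.002]
rot(tool) [-0.001  0.002  0.007] n>= 1.0  shift cm old axes [ 0.296  0.122 21.098]  new axes [ 0.26   0.101 21.098]
[[322.56997656 170.91713077]
 [322.55330415 166.39996264]]
```

View pics/w.png

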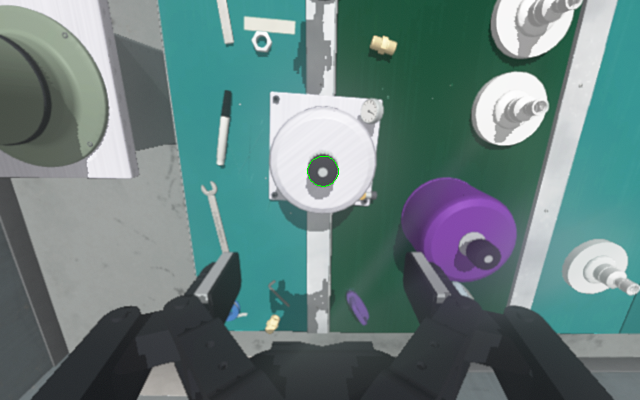

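The wrist view shows the knob at (323,171), exactly in my predicted circle. Descending.

```bash
python3 -m handwheel '[{"dx":0.28,"dy":0.11,"dz":5,"wx":0,"wy":0,"wz":0,"claw":100},{"dx":0,"dy":0,"dz":5,"wx":0,"wy":0,"wz":0,"claw":100},{"dx":0,"dy":0,"dz":4,"wx":0,"wy":0,"wz":0,"claw":100},{"dx":0,"dy":0,"dz":3,"wx":0,"wy":0,"wz":0,"claw":100},{"dx":0,"dy":0,"dz":2,"wx":0,"wy":0,"wz":0,"claw":100},{"dx":0,"dy":0,"dz":1.5,"wx":0,"wy":0,"wz":0,"claw":100},{"dx":0,"dy":0,"dz":0,"wx":0,"wy":0,"wz":0,"claw":100}]'
python3 kn.py
```

```text
clock: 10.8
position: [0.5275, -0.101, 0.1554]
tool_rot: [-3.139, 0.002, 1.583]
force: [-0.2, 0.5, -0.2]
grip_width: 0.0854
finger_force: 0.0
[ 0.528 -0.101  0.155] [-3.139  0.002  1.583] [-0.153  0.54  -0.192] [-0.023 -0.061 -0.011]
rot(tool) [-0.002  0.002  0.006] n>= 1.0  shift cm old axes [0.047 0.049 0.541]  new axes [0.046 0.048 0.542]
```

```bash
python3 -m handwheel '[{"dx":0,"dy":0,"dz":0.5,"wx":0,"wy":0,"wz":0,"claw":100},{"dx":0,"dy":0,"dz":0,"wx":0,"wy":0,"wz":0,"claw":30},{"dx":0,"dy":0,"dz":0,"wx":0,"wy":0,"wz":0,"claw":30},{"dx":0,"dy":0,"dz":0,"wx":0,"wy":0,"wz":0,"claw":30},{"dx":0,"dy":0,"dz":0,"wx":0,"wy":0,"wz":0,"claw":30},{"dx":0,"dy":0,"dz":0,"wx":0,"wy":0,"wz":0,"claw":30},{"dx":0,"dy":0,"dz":0,"wx":0,"wy":0,"wz":0,"claw":30}]' 60
python3 kn.py
python3 -m handwheel '[{"dx":0,"dy":0,"dz":-0.1,"wx":0,"wy":0,"wz":0,"claw":30},{"dx":0,"dy":0,"dz":-0.1,"wx":0,"wy":0,"wz":0,"claw":30},{"dx":0,"dy":0,"dz":-0.1,"wx":0,"wy":0,"wz":0,"claw":30},{"dx":0,"dy":0,"dz":0,"wx":0,"wy":0,"wz":0,"claw":30}]'
python3 kn.py
```

```text
clock: 11.68
position: [0.5278, -0.1011, 0.151]
tool_rot: [-3.141, 0.002, 1.583]
force: [0.1, 0.3, -0.6]
grip_width: 0.0256
finger_force: 0.0
[ 0.528 -0.101  0.151] [-3.141  0.002  1.583] [ 0.075  0.328 -0.555] [-0.005 -0.018  0.017]
rot(tool) [-0.001  0.002  0.006] n>= 1.0  shift cm old axes [0.056 0.018 0.098]  new axes [0.056 0.018 0.098]
clock: 12.18
position: [0.5279, -0.1011, 0.1541]
tool_rot: [-3.141, 0.002, 1.583]
force: [0.8, 0.2, 0.1]
grip_width: 0.0257
finger_force: 0.0
[ 0.528 -0.101  0.154] [-3.141  0.002  1.583] [0.832 0.173 0.125] [ 0.048 -0.016 -0.019]
rot(tool) [-0.001  0.002  0.006] n>= 1.0  shift cm old axes [0.057 0.015 0.405]  new axes [0.056 0.015 0.405]
```

Run:
```python
from h import *
f=grab("scene"); cv2.imwrite("pics/k.png",cv2.resize(f["frame"][120:300,250:450],(700,630),interpolation=cv2.INTER_CUBIC)[:600])
```

```text
(no output)
```

View pics/k.png

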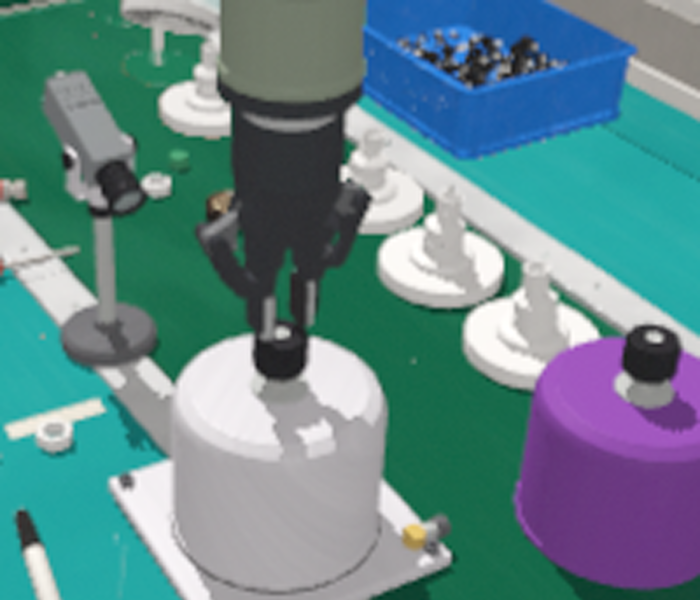

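Run:
```python
from h import *
import cv2
np.set_printoptions(precision=4,suppress=True)
for n,c in (("scene",(318,205,26,24)),("top",None),("wrist",None)):
    f=grab(n); print(n,proj(f,[[.528,-.101,.154],[.528,-.101,.173],[.528,-.101,.188],[.528,-.101,.158]]))
    if n=="top":print(f["t"],[ (round(m["p"],2),m["rect"]) for m in optics.masks_of("knob","top")])
    cv2.imwrite(f"pics/q_{n}.png",f["frame"])
a=cv2.imread("pics/q_wrist.png"); b=cv2.imread("pics/q_top.png")[180:280,330:470]
cv2.imwrite("pics/q.png",np.hstack([cv2.resize(a,(480,300)),cv2.resize(b,(315,225))if 0 else cv2.copyMakeBorder(cv2.resize(b,(315,225)),0,75,0,0,0)]))
s=monitor.observe(); print(s)
```

```text
scene [[329.3605 225.413 ]
 [329.558  219.4218]
 [329.7169 214.6054]
 [329.4018 224.1617]]
top [[395.5843 225.3146]
 [397.2922 224.9933]
 [398.6922 224.73  ]
 [395.938  225.2481]]
[0.0912 0.6008 1.015 ] [(0.97, [355.7, 191.5, 45.8, 69.2]), (0.87, [397.2, 96.0, 73.9, 68.9])]
wrist [[321.5482 225.9863]
 [321.4672 237.7588]
 [321.3908 248.8714]
 [321.5324 228.2822]]
{'clock': 12.425, 'qpos': array([-0.3161,  0.4863,  0.5419,  1.8912, -0.3234,  0.8522,  0.4024]), 'qd': array([ 0.0019, -0.0027, -0.0019,  0.001 , -0.0009, -0.0008,  0.0008]), 'joint_efforts': array([ -0.0054, -74.3994,  12.167 , -30.9598,   0.0246,   0.0027,
         0.0001]), 'position': array([ 0.5278, -0.101 ,  0.1539]), 'tool_rot': array([-3.1406,  0.0018,  1.5829]), 'force': array([ 0.0064, -0.6838,  0.4761]), 'moment': array([ 0.0301,  0.0028, -0.0335]), 'finger_force': 0.0, 'grip_width': 0.025373111045862467}
```

View pics/q.png

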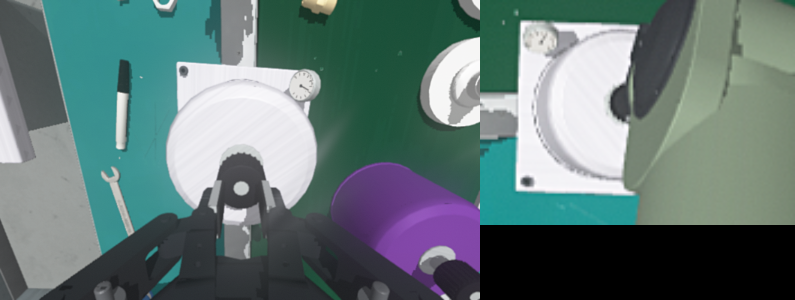

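The knob top is at wrist px (321,250) as predicted, so lateral alignment is right. The fingertips look as if they closed above the knob, at about scene (328,214). I'll measure the tip height numerically.

Run:
```python
from plan import *
f=grab("wrist"); s,p,R=cur()
c,_=ray(f,(320,200)); print("cam in tool",R.T@(c-p),"fovy",f["fovy"])
g=cv2.cvtColor(f["frame"],cv2.COLOR_BGR2GRAY)
for r in range(215,300,8): print(r,' '.join(f"{v:3d}" for v in g[r,262:382:4]))
# predicted pixel of inner tip edges at tool y=+-12.8mm for tool z offsets
for dz in (0,-.01,-.02,-.03,-.04): print(dz,proj(f,[p+R@[dx,y,dz] for y in(-.0128,.0128) for dx in(-.011,.011)]).round(0).tolist())
```

```text
cam in tool [ 0.077  0.001 -0.183] fovy 70.63955710739741
215 237 237 233 235 234 234 235 238 211  80  79  80  79  79  78  78  79  79  78  79  77 129 214 233 233 235 235 232 232 233
223 233 235 234 235 237 236 237 237  75  77  77  80  83  84  80  79  80  82  84  75  78  76 127 236 232 232 234 235 232 233
231 234 235 236 236 235 231 234 165  76  79  78  78  77  77  75  77  75  76  76  76  77  78  71 237 235 232 233 236 236 232
239 236 236 231 233 232 233 236  77  83  76  75  74  73  74  71  71  71  71  74  73  73  73  81 125 236 236 232 235 234 233
247 232 232 231 235 235 234 168 169 120  68  72  70  67 206 204 202 204 165  68  69  65  66 138 168 169 236 236 234 234 230
255 234 233 203  74  75 135 168 170  69  64  68  69  62 201 201 200 202 150  66  68  62  64  72 168 168 120  79  83 221 227
263 229 235  76  81  77 169 167 149  66  63  66  65  64  65  63  62  64  63  64  64  58  61  63 156 167 168  90 101 105 222
271 233  95  71  70 150 167 166  79  59  64  64  61  62  63  62  61  62  61  61  56  82  59  61  89 165 164 138 100 101 122
279  67  68  68  67  69  66 206  73  56 111 236 223 199 153 155 166 239 144 146 146 148  68  63  80 144  91  93  93  89  83
287  65  65  67  65  65  64  64  70  54 206 232 235 234 234 232 232 233 145 145 142 142 112  69  80  86  88  85  81  77  72
295  61  61  63  61  62  61  54  68  49 190 186 185 186 196 207 199 138 137 138 138 142 135  75  80  80  80  73  73  71  71
0 [[303.0, 240.0], [303.0, 211.0], [339.0, 240.0], [340.0, 211.0]]
-0.01 [[302.0, 247.0], [302.0, 216.0], [340.0, 247.0], [341.0, 216.0]]
-0.02 [[301.0, 254.0], [301.0, 222.0], [341.0, 254.0], [342.0, 222.0]]
-0.03 [[300.0, 262.0], [299.0, 229.0], [342.0, 262.0], [343.0, 229.0]]
-0.04 [[299.0, 271.0], [298.0, 236.0], [343.0, 271.0], [344.0, 236.0]]
```

Rows 247+ show the pads overlapping the knob's rim with a gap smaller than the knob, so they did close above it: the real pad reach is shorter than the nominal TCP. I'll open, go 25 mm lower gently and close again.

```bash
python3 -m handwheel '[{"dx":0,"dy":0,"dz":-0.3,"wx":0,"wy":0,"wz":0,"claw":100},{"dx":0,"dy":0,"dz":0,"wx":0,"wy":0,"wz":0,"claw":100},{"dx":0,"dy":0,"dz":0,"wx":0,"wy":0,"wz":0,"claw":100},{"dx":0,"dy":0,"dz":0,"wx":0,"wy":0,"wz":0,"claw":100},{"dx":0,"dy":0,"dz":0.8,"wx":0,"wy":0,"wz":0,"claw":100},{"dx":0,"dy":0,"dz":0.5,"wx":0,"wy":0,"wz":0,"claw":100},{"dx":0,"dy":0,"dz":0,"wx":0,"wy":0,"wz":0,"claw":100}]' 25
python3 - <<'E'
from plan import *
f=grab("wrist"); s,p,R=cur()
g=cv2.cvtColor(f["frame"],cv2.COLOR_BGR2GRAY)
print(p)
for dz in (0,-.02,-.04,-.06): print(dz,proj(f,[p+R@[dx,y,dz] for y in(-.0428,.0428) for dx in(-.011,.011)]).round(0).tolist())
for r in range(195,290,8): print(r,' '.join(f"{v:3d}" for v in g[r,190:450:6]))
s=grab("scene")
for z in(.154,.17,.188,.2): print(z,proj(s,[[.528+a,-.101-.011,z] for a in(-.0128,.0128)]).round(1).tolist())
E
```

```text
clock: 13.35
position: [0.5275, -0.1011, 0.1434]
tool_rot: [-3.14, 0.002, 1.583]
force: [-0.7, 0.9, -0.0]
grip_width: 0.0857
finger_force: 0.0
[ 0.528 -0.101  0.144]
0 [[261.0, 241.0], [259.0, 211.0], [382.0, 241.0], [384.0, 212.0]]
-0.02 [[255.0, 254.0], [252.0, 223.0], [388.0, 254.0], [391.0, 223.0]]
-0.04 [[247.0, 271.0], [244.0, 236.0], [396.0, 271.0], [399.0, 236.0]]
-0.06 [[237.0, 292.0], [233.0, 254.0], [405.0, 293.0], [410.0, 254.0]]
195 125 125 127 128 129 225 229 234 233 236 237 238 235 238 236 233 234 236 237 233 234 235 237 236 236 233 235 236 235 231 235 235 238 233 233 234 234 231 229 223 110 105  93  82
203 126 126 128 129 130 226 227 235 235 239 235 237 237 232 233 237 237 232 235 204 211 211 210 211 207 207 235 231 234 235 237 233 233 235 235 232 232 230 223 225 111  96  86  80
211 123 127 127 129 130 224 226 238 235 235 238 233 233 236 237 233 235 235 211 211 117  86  77  99 104 214 208 235 237 233 233 235 235 232 233 232 229 231 224 221 100  89  82  79
219 128 126 130 130 131 222 227 233 238 235 232 235 237 235 235 234 236 215 161  82  80  81  79  78  79  79 170 21
[... 958 characters left out ...]
 89  87
267 120 121 121  64 168 167  66  63  60 203 154 160 231 233 233 235 235  73  74  72  71 191 204 185  70  72  72  72 235 229 193 161 226 229 232 214  73  77  79 164 161  84  91  86
275 120 120  65 161 166  65  60  62  62 140 143 146 233 235 233 232 232 211  70  70  70  70  69  68  69  69  70 234 229 227 156 155 153 237 205 179  79  82  83  88 158 154  81  88
283 121  60 156 165  89  54  56  57  58 127 127 142 215 232 232 232 232 237 238  70  67  68  68  68  67 115 233 230 222 223 152 154 147 200 102  96  83  86  87  84 105 153 138  73
0.154 [[327.4, 229.2], [335.9, 226.1]]
0.17 [[327.6, 224.1], [336.1, 221.1]]
0.188 [[327.7, 218.3], [336.4, 215.3]]
0.2 [[327.9, 214.4], [336.5, 211.4]]
```

Scene and wrist both put the real fingertips about 45 mm above the stated TCP. I go down a further ~36 mm in watched steps.

```bash
python3 -m handwheel '[{"dx":0,"dy":0,"dz":0.7,"wx":0,"wy":0,"wz":0,"claw":100},{"dx":0,"dy":0,"dz":0.7,"wx":0,"wy":0,"wz":0,"claw":100},{"dx":0,"dy":0,"dz":0.6,"wx":0,"wy":0,"wz":0,"claw":100},{"dx":0,"dy":0,"dz":0,"wx":0,"wy":0,"wz":0,"claw":100}]' 40
python3 - <<'E'
from plan import *
f=grab("wrist"); s,p,R=cur()
g=cv2.cvtColor(f["frame"],cv2.COLOR_BGR2GRAY)
print(p,s["force"], "knob top pred",proj(f,[[.528+a,-.101,.188] for a in(-.0195,0,.0195)]).round(0).tolist())
for r in range(211,330,8): print(r,' '.join(f"{v:3d}" for v in g[r,190:450:6]))
E
```

```text
clock: 13.95
position: [0.5275, -0.1011, 0.1234]
tool_rot: [-3.14, 0.002, 1.583]
force: [-0.1, 0.2, -0.2]
grip_width: 0.0856
finger_force: 0.0
[ 0.528 -0.101  0.124] [-0.088  0.191 -0.334] knob top pred [[281.0, 278.0], [322.0, 279.0], [362.0, 279.0]]
211 127 127 130 224 224 230 235 236 239 236 236 238 235 233 235 237 237 232 235 197 213 210 214 208 212 212 236 235 231 234 236 237 235 233 234 235 233 229 228 227 224 227  88  84
219 128 125 130 217 223 234 238 236 235 238 236 232 234 237 237 232 235 233 211 209 211 204 210 207 212 208 213 234 234 236 235 233 234 235 234 231 231 229 225 231 231 222  87  84
227 128 129 132 213 225 236 234 237 236 232 233 237 238 234 235 234 235 208 191 107  80  79  79  77  77 139 204 201 236 233 233 235 235 232 232 231 227 230 233 228 227 218  87  86
235 126 129 129 186 224 234 237 233 232 236 237 236 234 234 235 237 234 129  79  76  77  76  76  75  75  76  76 180 233 235 235 232 233 233 228 230 232 229 233 230 224 198  88  87
243 125 127 127 128 218 226 232 235 236 236 234 234 234 236 236 236 232  78  76  77  73  74  73  73  72  74  74  73 237 232 234 
[... 1151 characters left out ...]
  49  51  53  53 127 128 140 200 234 231 232 232 235  79  62  61  60  61  60  60  65  75  86  99 213 204 144 147 149 144 144 105 101  85  82  79  75 108 117  71
307  54  55  57  47  46  46  48  91 123 122  82 124 140 140 200 236 236 234 238  59  58  59  61  63  71  85 139 139 145 144 146 142 138 126  96  95  93  83  75  73  71  68  70  69
315  52  54  54  54  44  43  44 121 119 123  80  82  81 127 144 138 144 148 143 149 147 144 144 143 138 138 140 142 142 137 174  94  94  92  91  90  88  87  69  67  66  68  67  63
323  51  50  49  51  55  55 118 119 119 121 104  80  80  81  80  80  80 102 137 137 136 136 133 130 134 134 149  92  86  87  88  87  88  86  86  85  83  81  81  68  67  62  61  61
```

```bash
python3 -m handwheel '[{"dx":0,"dy":0,"dz":0.3,"wx":0,"wy":0,"wz":0,"claw":100},{"dx":0,"dy":0,"dz":0.3,"wx":0,"wy":0,"wz":0,"claw":100},{"dx":0,"dy":0,"dz":0,"wx":0,"wy":0,"wz":0,"claw":100}]' 60; python3 -m handwheel '[{"dx":0,"dy":0,"dz":0,"wx":0,"wy":0,"wz":0,"claw":40},{"dx":0,"dy":0,"dz":0,"wx":0,"wy":0,"wz":0,"claw":40},{"dx":0,"dy":0,"dz":0,"wx":0,"wy":0,"wz":0,"claw":40},{"dx":0,"dy":0,"dz":0,"wx":0,"wy":0,"wz":0,"claw":40},{"dx":0,"dy":0,"dz":0,"wx":0,"wy":0,"wz":0,"claw":40},{"dx":0,"dy":0,"dz":0,"wx":0,"wy":0,"wz":0,"claw":40}]'
```

```text
clock: 14.38
position: [0.5277, -0.1011, 0.1178]
tool_rot: [-3.14, 0.002, 1.583]
force: [0.5, 1.0, -0.5]
grip_width: 0.0853
finger_force: 0.0
clock: 15.12
position: [0.5277, -0.1011, 0.1182]
tool_rot: [-3.141, 0.002, 1.583]
force: [-2.6, -0.2, 6.8]
grip_width: 0.0378
finger_force: 59.5
```

Gripped at 38 mm with 60 N. Now a light tug.

```bash
Z='x'; python3 -m handwheel '[{"dx":0,"dy":0,"dz":-0.1,"wx":0,"wy":0,"wz":0,"claw":40},{"dx":0,"dy":0,"dz":-0.1,"wx":0,"wy":0,"wz":0,"claw":40},{"dx":0,"dy":0,"dz":0,"wx":0,"wy":0,"wz":0,"claw":40}]'; python3 -m handwheel '[{"dx":0,"dy":0,"dz":-0.1,"wx":0,"wy":0,"wz":0,"claw":40},{"dx":0,"dy":0,"dz":0,"wx":0,"wy":0,"wz":0,"claw":40}]';  python3 -m handwheel '[{"dx":0,"dy":0,"dz":-0.1,"wx":0,"wy":0,"wz":0,"claw":40},{"dx":0,"dy":0,"dz":0,"wx":0,"wy":0,"wz":0,"claw":40}]'
```

```text
clock: 15.5
position: [0.5277, -0.1011, 0.1199]
tool_rot: [-3.14, 0.002, 1.583]
force: [0.1, 0.5, -4.1]
grip_width: 0.0373
finger_force: 60.5
clock: 15.75
position: [0.5278, -0.1011, 0.121]
tool_rot: [-3.141, 0.002, 1.583]
force: [-0.0, -0.3, -4.9]
grip_width: 0.0374
finger_force: 60.5
clock: 16.0
position: [0.5278, -0.1011, 0.122]
tool_rot: [-3.141, 0.002, 1.583]
force: [-0.2, -0.3, -4.8]
grip_width: 0.0378
finger_force: 60.6
```

```bash
python3 -m handwheel '[{"dx":0,"dy":0,"dz":-0.1,"wx":0,"wy":0,"wz":0,"claw":40},{"dx":0,"dy":0,"dz":0,"wx":0,"wy":0,"wz":0,"claw":40}]'; python3 -m handwheel '[{"dx":0,"dy":0,"dz":-0.05,"wx":0,"wy":0,"wz":0,"claw":40},{"dx":0,"dy":0,"dz":0,"wx":0,"wy":0,"wz":0,"claw":40}]'
```

```text
clock: 16.25
position: [0.5273, -0.1011, 0.1224]
tool_rot: [-3.14, 0.002, 1.583]
force: [1.2, -1.3, -22.3]
grip_width: 0.0374
finger_force: 64.1
clock: 16.5
position: [0.5273, -0.1011, 0.1224]
tool_rot: [-3.139, 0.002, 1.583]
force: [4.4, -2.2, -33.3]
grip_width: 0.0373
finger_force: 64.4
```

It's caught: a hard stop at about 3.5 mm. I ease down 2.5 mm and turn 60°.

```bash
python3 -m handwheel '[{"dx":0,"dy":0,"dz":0.3,"wx":0,"wy":0,"wz":0,"claw":40},{"dx":0,"dy":0,"dz":0,"wx":0,"wy":0,"wz":0,"claw":40}]'; python3 -m handwheel '[{"dx":0,"dy":0,"dz":0,"wx":0,"wy":0,"wz":0.131,"claw":40},{"dx":0,"dy":0,"dz":0,"wx":0,"wy":0,"wz":0.131,"claw":40},{"dx":0,"dy":0,"dz":0,"wx":0,"wy":0,"wz":0.131,"claw":40},{"dx":0,"dy":0,"dz":0,"wx":0,"wy":0,"wz":0.131,"claw":40},{"dx":0,"dy":0,"dz":0,"wx":0,"wy":0,"wz":0.131,"claw":40},{"dx":0,"dy":0,"dz":0,"wx":0,"wy":0,"wz":0.131,"claw":40},{"dx":0,"dy":0,"dz":0,"wx":0,"wy":0,"wz":0.131,"claw":40},{"dx":0,"dy":0,"dz":0,"wx":0,"wy":0,"wz":0.131,"claw":40}]';  python3 -m handwheel '[{"dx":0,"dy":0,"dz":-0.1,"wx":0,"wy":0,"wz":0,"claw":40},{"dx":0,"dy":0,"dz":0,"wx":0,"wy":0,"wz":0,"claw":40}]'; python3 -m handwheel '[{"dx":0,"dy":0,"dz":-0.1,"wx":0,"wy":0,"wz":0,"claw":40},{"dx":0,"dy":0,"dz":-0.05,"wx":0,"wy":0,"wz":0,"claw":40},{"dx":0,"dy":0,"dz":0,"wx":0,"wy":0,"wz":0,"claw":40}]'; python3 kn.py
```

```text
clock: 16.75
position: [0.528, -0.1011, 0.1207]
tool_rot: [-3.141, 0.002, 1.583]
force: [0.1, 0.1, -5.2]
grip_width: 0.0371
finger_force: 67.6
clock: 17.75
position: [0.5281, -0.101, 0.1209]
tool_rot: [3.14, 0.001, 0.531]
force: [0.2, -0.0, -4.5]
grip_width: 0.0374
finger_force: 67.7
clock: 18.0
position: [0.528, -0.101, 0.1217]
tool_rot: [3.14, 0.001, 0.538]
force: [0.2, 0.1, -4.7]
grip_width: 0.0373
finger_force: 67.7
clock: 18.38
position: [0.5278, -0.1012, 0.123]
tool_rot: [3.141, 0.002, 0.535]
force: [0.3, 0.8, -4.5]
grip_width: 0.037
finger_force: 67.7
[ 0.528 -0.101  0.123] [3.141 0.002 0.535] [ 0.338  0.75  -4.477] [0.003 0.011 0.022]
rot(tool) [ 0.     0.002 -1.042] n>= 6.0  shift cm old axes [ 0.047 -0.043 -2.697]  new axes [ 0.065  0.021 -2.697]
```

Free so far. I continue 2 mm past the stop, then lift.

```bash
python3 -m handwheel '[{"dx":0,"dy":0,"dz":-0.1,"wx":0,"wy":0,"wz":0,"claw":40},{"dx":0,"dy":0,"dz":-0.1,"wx":0,"wy":0,"wz":0,"claw":40},{"dx":0,"dy":0,"dz":0,"wx":0,"wy":0,"wz":0,"claw":40}]'; python3 -m handwheel '[{"dx":0,"dy":0,"dz":-0.3,"wx":0,"wy":0,"wz":0,"claw":40},{"dx":0,"dy":0,"dz":-0.5,"wx":0,"wy":0,"wz":0,"claw":40},{"dx":0,"dy":0,"dz":-0.5,"wx":0,"wy":0,"wz":0,"claw":40},{"dx":0,"dy":0,"dz":0,"wx":0,"wy":0,"wz":0,"claw":40}]'
```

```text
clock: 18.75
position: [0.5278, -0.1011, 0.125]
tool_rot: [3.14, 0.002, 0.535]
force: [0.3, -0.1, -4.1]
grip_width: 0.037
finger_force: 67.7
clock: 19.25
position: [0.528, -0.1011, 0.1384]
tool_rot: [3.14, 0.001, 0.535]
force: [-0.8, -0.6, -4.5]
grip_width: 0.0375
finger_force: 67.7
```

```bash
python3 -m handwheel '[{"dx":0,"dy":0,"dz":-0.8,"wx":0,"wy":0,"wz":0,"claw":40},{"dx":0,"dy":0,"dz":-1,"wx":0,"wy":0,"wz":0,"claw":40},{"dx":0,"dy":0,"dz":-1,"wx":0,"wy":0,"wz":0,"claw":40},{"dx":0,"dy":0,"dz":-1,"wx":0,"wy":0,"wz":0,"claw":40},{"dx":0,"dy":0,"dz":-1,"wx":0,"wy":0,"wz":0,"claw":40},{"dx":0,"dy":0,"dz":-1,"wx":0,"wy":0,"wz":0,"claw":40}]'; python3 -m handwheel '[{"dx":0,"dy":0,"dz":-1.2,"wx":0,"wy":0,"wz":0,"claw":40},{"dx":0,"dy":0,"dz":-1.2,"wx":0,"wy":0,"wz":0,"claw":40},{"dx":0,"dy":0,"dz":-1.2,"wx":0,"wy":0,"wz":0,"claw":40},{"dx":0,"dy":0,"dz":-1,"wx":0,"wy":0,"wz":0,"claw":40},{"dx":0,"dy":0,"dz":-0.6,"wx":0,"wy":0,"wz":0,"claw":40},{"dx":0,"dy":0,"dz":-0.3,"wx":0,"wy":0,"wz":0,"claw":40},{"dx":0,"dy":0,"dz":0,"wx":0,"wy":0,"wz":0,"claw":40},{"dx":0,"dy":0,"dz":0,"wx":0,"wy":0,"wz":0,"claw":40}]'
python3 - <<'E'
from plan import *
from joint import cost,minimize
s,p,R=cur(); print(p,s["tool_rot"],s["force"],s["qd"],s["clock"])
for n in("scene","top"):
    f=grab(n); print(n,"seat exp",proj(f,[[.5275,-.1015,.034],[.5275,-.1015,.126]]).round(0).tolist(),"rim exp",proj(f,[[.5275,-.1015-.082,.142]]).round(0).tolist())
    for t in("tested_head","hood","nut","nipple","driver"): print(t,[(round(m["p"],2),np.round(m["rect"]).tolist()) for m in optics.masks_of(t,n)[:3]])
v0=np.array([.525,.19,.197,-.23,-1.57,.415,0,0,0,0.])
r=minimize(lambda v:cost(v,1,0),v0,method="Nelder-Mead",options=dict(initial_simplex=v0+np.vstack([np.zeros(10),np.diag([.003,.003,.06,.08,.06,.08,.01,.01,.01,.01])]),maxfev=1500)); print(r.fun,r.x)
E
```

```text
clock: 20.0
position: [0.5279, -0.1009, 0.1967]
tool_rot: [3.141, 0.002, 0.535]
force: [-0.6, -0.2, -4.8]
grip_width: 0.0375
finger_force: 67.6
clock: 21.0
position: [0.5278, -0.1008, 0.2507]
tool_rot: [3.141, 0.002, 0.535]
force: [0.6, -0.6, -4.5]
grip_width: 0.0374
finger_force: 67.7
[ 0.528 -0.101  0.251] [3.141 0.002 0.535] [-0.726  0.52  -4.567] [-0.001 -0.    -0.001 -0.001 -0.001  0.     0.   ] 21.2
scene seat exp [[328.0, 261.0], [329.0, 234.0]] rim exp [[347.0, 247.0]]
tested_head [(0.9, [309.0, 249.0, 42.0, 29.0])]
hood [(0.89, [397.0, 213.0, 69.0, 78.0]), (0.82, [299.0, 164.0, 67.0, 86.0])]
nut [(0.65, [263.0, 239.0, 8.0, 12.0])]
nipple []
driver [(0.57, [224.0, 196.0, 26.0, 10.0])]
top seat exp [[386.0, 227.0], [393.0, 226.0]] rim exp [[430.0, 225.0]]
tested_head []
hood [(0.87, [400.0, 93.0, 72.0, 76.0]), (0.58, [361.0, 182.0, 56.0, 81.0]), (0.21, [225.0, 214.0, 72.0, 30.0])]
nut [(0.61, [311.0, 264.0, 11.0, 10.0])]
nipple [(0.64, [349.0, 191.0, 51.0, 78.0])]
driver [(0.74, [209.0, 234.0, 14.0, 49.0])]
-2.5484489588429735 [ 0.526  0.191  0.198 -0.227 -1.569  0.416  0.005  0.001 -0.005 -0.001]
```

Run:
```python
from h import *
for n,bs in {"top":{"driver":(205,210,22,85),"nut":(308,260,18,22),"nipple":(308,180,16,24)},"scene":{"driver":(222,188,50,20),"nut":(258,236,16,16)}}.items():
    a=cv2.imread(f"pics/{n}0.png").astype(int); f=grab(n); b=f["frame"].astype(int)
    for k,(x,y,w,h) in bs.items():
        d=np.abs(a-b)[y:y+h,x:x+w].max(2); print(n,k,(d>40).mean().round(3))
    m=[q for q in optics.masks_of("hood",n) if 290<q["rect"][0]<385]
    if m and n=="scene":
        ys,xs=np.nonzero(m[0]["region"]); print("hood row mid-cols",[(r,int(xs[ys==r].min()),int(xs[ys==r].max())) for r in range(195,245,10)])
    if n=="scene": print("axis exp",proj(f,[[.5278,-.101,z] for z in(.143,.2,.27)]).round(1).tolist())
```

```text
top driver 0.0
top nut 0.116
top nipple 0.0
scene driver 0.0
scene nut 0.066
hood row mid-cols [(195, 299, 364), (205, 300, 363), (215, 299, 362), (225, 299, 361), (235, 300, 360)]
axis exp [[329.2, 228.9], [329.8, 210.7], [330.6, 186.9]]
```

Run:
```python
from h import *
for n,(x,y,w,h) in {"top":(306,258,22,26),"scene":(256,234,22,20)}.items():
    a=cv2.imread(f"pics/{n}0.png"); b=grab(n)["frame"]
    t=a[y:y+h,x:x+w]; r=cv2.matchTemplate(b[y-6:y+h+6,x-6:x+w+6],t,cv2.TM_CCOEFF_NORMED); print(n,cv2.minMaxLoc(r)[1::2])
    d=np.abs(a.astype(int)-b)[y:y+h,x:x+w].max(2)>40; print(np.argwhere(d).mean(0)+[y,x],d.sum(), a[y:y+h,x:x+w][d].mean(0),b[y:y+h,x:x+w][d].mean(0))
```

```text
top (0.970639169216156, (6, 6))
[261.32926829 322.41463415] 82 [97.37804878 98.74390244 39.03658537] [152.02439024 154.81707317  33.65853659]
scene (0.9567659497261047, (6, 6))
[248.35483871 274.5       ] 62 [103.01612903 106.          19.35483871] [163.08064516 167.87096774  36.12903226]
```

The nut has not moved; only a shadow changed. Everything is in place and still, so I hand in.

```bash
python3 -c "
from workcell import job_done; print(job_done())"
```

```text
the job is handed in; nothing more can be done
None
```

I handed the job in at about 21 s: the camera is aimed at the hood to within about a degree, by image fit, and the hood, which was caught, came free with a 60° turn and is held still and upright about 131 mm up, with the head on its seat and the nut, nipple and driver unmoved.

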